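# Draw the sagging hatch bolt and hold the gate ajar

## Robot

A 6-joint arm with a two-finger parallel gripper is mounted at the origin on the work surface. World frame = base frame: x ahead of the robot, y to its left, z up, the work surface at z = 0. Lengths are in m, angles in rad, forces in N, time in s.
With the tool pointing down it reaches from about 0.425 to 0.95 m from the base axis. Payload 3.5 kg.
Tool frame: the origin (TCP) lies on the centre line of the jaws, within the pads' length; the fingertips stand 14 mm ahead of it and the grasp point (between the pads) lies 5 mm behind it (ctrl.finger_overhang is the distance from the TCP to the fingertips, in m); z points along the fingers, y is the line along which they close (so a half turn about z gives the same grasp; the last joint's range is limited). The gripper opens to 85 mm and grips with 20 to 120 N. Pads are 22 mm wide; open, the fingers measure 114 mm over their backs; the gripper's body (76 mm by 85 mm) begins 54 mm behind the grasp point. The pads swing forward as they close: fully open they stand 13 mm farther back than shut.
Start: joints at [0.97, 0.286, 1.577, -0, 1.279, -0.15], TCP at [0.294, 0.608, 0.213] pointing down, gripper open.
Joint ranges: [-2.77, 2.77], [-0.9, 2.22], [0.21, 2.48], [-1.53, 4.67], [0.24, 2.81], [-2.84, 2.84]. Speed limits (rad/s): [2.79, 2.79, 3.14, 3.14, 3.14, 3.14].

## Interface

Orientations are given as a unit quaternion [x, y, z, w].
In Python, from plant import ctrl gives the robot as it stands.
- The arm moves only by the tool send_rows, never from a script. Its argument "moves" is text: rows parted by semicolons, each of 7 numbers parted by spaces: the turn, a rotation vector about the tool's x, y, z in units of 360 degrees (1.0 is 360 degrees), then the shift along the tool's x, y, z in units of 20 cm (1.0 is 20 cm), then the gripper's target within -1 to 1 (fully open at 1, half-way at 0, shut at -1). A call has 1 to 12 rows; each row is the pose to reach, as a shift and turn from the pose commanded when the call began, along the tool's axes at that moment, turning the shorter way round; what a row does not reach only later rows make up. A row lasts 1/8 s, in which the tool goes at most 62.5 mm and 10.7 degrees, less where a joint would pass 70% of its speed; a pose out of reach is approached as far as the arm can. A call with a number of a shift or a turn outside -1 to 1 is refused whole. A call with a gripper value outside its range is refused whole. The fingers move at their own pace and stop on an object; "newtons" is the grip in N (left out, the last holds). Time passes only in rows, so rows that repeat a pose let the fingers close. It gives the time, the measured TCP pose, the force, the opening and the grip force at its end, in the units of the state.
- ctrl.get_state(): the state, without advancing time (a new reading comes with each control period).
- ctrl.read_camera(name): name is "scene" or "top" or "wrist"; returns a dict with "image" (480x640x3 uint8, red, green, blue), "fovy" (degrees; the focal length in pixels is half the picture's height over the tangent of half this angle, whatever the lens; pixels are square), "cx", "cy" (the principal point, pixels), "extrinsics" (4x4, takes a point from camera to world coordinates). Camera axes: x right, y up, looking along -z (the intrinsics and any distortion apply to the point x, -y, -z); pixel columns grow to the right and rows downward; lengths in m; the calibration is good to about 2 mm. The wrist camera is an equidistant fisheye: a pixel r from the principal point sees the ray r / f radians off the axis. A picture is of the moment at which its call begins. There is no depth.
- ctrl.sign_off(): hands the job in; it is judged then, once.
The state is a dict: "time": time; "qpos": joint angles; "dq": joint speeds; "joint_efforts": joint torques, N m; "eef_pos": TCP position; "tcp_rot": TCP orientation; "contact_force": force on the tool from outside, world axes, zero at the start; "wrist_torque": the same for the moment, N m; "opening": opening from 0.0 (shut) to 1.0 (fully open); "finger_force": force on a finger pad.
Only numpy, scipy, OpenCV 4.12 (cv2) and the standard library are available. Lean on these libraries where they do the work, as an engineer would, in place of code of your own. Each camera call takes 0.05 s, during which the arm holds its last target. There are 200 camera calls.

## Task

The little hatch gate in the counter screen is bolted, and its bolt has sagged so that its notched nose hangs behind the bent-up lip of the keeper: lift the bolt by its knob over that lip while you pull it back towards the hinge side, without wrenching it against the keeper. Then draw the gate towards you until its free edge stands about 10 cm out, and finish while still holding it there with the gripper, because it springs shut when let go. Leave everything else on the counter where it stands.

Things in the scene. Friction and masses are not known exactly. Their poses are not given: they have to be found in the camera images.
- bolt_knob (a point): centre of the bolt's steel knob: a lying cylinder 20 mm across, 26 mm long, on a 10 mm stem, standing out level 51 mm before the gate's front (robot-side) face, 180 mm above the counter, 30 mm below the gate's top; free room above and beside it. y axis: along the gate towards the hinge (the way to pull the bolt); x: from the robot's side through the gate, along the knob's axis. Turns with the gate
- bolt (a joint): how far the bolt is pulled towards the hinge, m: starts 0 to 0.003 (thrown), stop at 0.055; nose clear of the keeper from 0.034. About 1 N of friction, stays where left. Hanging, it moves only to about 0.006, where its notch catches on the keeper's lip. Bar 12 mm wide, 18 mm high, behind the knob; its guides stand 21 mm out from the gate's face
- bolt_lift (a joint): how far the bar is tipped up about its tail, rad: 0 hanging by its weight (2 to 4 N at the knob), 0.08 at the upper stop. The tail is 135 mm from the knob towards the hinge and slides with the bolt: 1 mm of knob lift is 0.0074 rad. The nose clears the lip from 0.037 (knob 5 mm up) to the stop (10.8 mm up). Past the lip it may be lowered. It does not roll
- keeper: steel keeper on the right-hand post, a stirrup round the bolt's nose whose edge next to the gate is bent up 7.5 mm into the notch under the nose; fixed. Origin: counter level, centre line of the shut gate, midway between the posts (the keeper itself is 173 to 205 mm along -y, 156 to 210 mm up, 9 to 35 mm along -x). x: from the robot's side through the gate; y: along the screen to the hinge
- gate_swing (a joint): how far the gate is open, rad: 0 shut, grows as its free edge comes to the robot's side (clockwise seen from above), stop at 1.2. A spring shuts it: 0.32 Nm when shut and 0.9 Nm more per rad. Until drawn, the bolt blocks it
- gate_hinge (a point): point on the gate's upright hinge axis, 180 mm above the counter, at the left-hand post as the robot sees it; 323 mm from the gate's free edge. The thrown knob's centre is 268 mm from it along the gate and 48 mm in front
- gate_edge (a point): middle of the gate's free edge on its front face, 110 mm above the counter. The gate is a light wood frame with a ribbed clear panel, 320 mm wide, 18 mm thick, from 15 to 210 mm above the counter; posts and screens beside it are 225 mm high
- gate: the gate with the bolt on it; origin at counter level under the middle of the gate, x and y as the keeper's when shut, turning with the gate
- pill_bottle: bystander: amber pill bottle 44 mm across, 85 mm high; origin at its underside
- tablet_jar: bystander: white tablet jar 64 mm across, 100 mm high; origin at its underside
- carton: bystander: upright paper medicine carton 45 x 75 x 110 mm in front of the gate, beyond where it need swing; origin at its underside
- mortar: bystander: white mortar 90 mm across, 60 mm high; origin at its underside
- count_tray: bystander: grey tablet counting tray 100 x 150 x 18 mm; origin at its underside
- spatula: bystander: steel spatula 170 mm long, lying; origin at its underside
- syrup: bystander: amber syrup bottle 52 mm across, 130 mm high, behind the gate; origin at its underside
- pack: bystander: small cardboard pack 50 x 90 x 35 mm, behind the gate; origin at its underside

How it is judged:
On the way, in this order (a step that is already met when the one before it is completed fails the run):
1. the bolt is lifted above the keeper's lip while still thrown (value of joint bolt_lift above 0.03 rad and value of joint bolt below 0.02 m), for 0.05 s.
2. the bolt is drawn back clear of the keeper (value of joint bolt above 0.034 m), for 0.1 s.
At the end, for the whole second after the job is handed in: The gate stands open 0.215 to 0.44 rad (free edge about 7 to 14 cm out) and at rest, the bolt drawn at least 34 mm, the gripper's fingers still bearing on the gate or its bolt with over 1 N and nothing else leaning on it; every bystander within 30 mm of where it stood (value of joint gate_swing between 0.215 and 0.44 rad and value of joint bolt above 0.034 m and velocity of joint gate_swing between -0.06 and 0.06 rad/s and contact force between the fingers and gate above 1 N and distance of each of pill_bottle, tablet_jar, carton, mortar, count_tray, spatula, syrup, pack from where it was at the start of the episode below 0.03 m and contact force between each of pill_bottle, tablet_jar, carton, mortar, count_tray, spatula, syrup, pack and gate below 0.2 N); the arm keeps its last pose, push and grip.
It fails at once if the bolt is wrenched against the keeper (over 40 N) (contact force between gate and keeper above 40 N).
It fails at once if a bystander is pushed or knocked over (distance of any of pill_bottle, tablet_jar, carton, mortar, count_tray, spatula, syrup, pack from where it was at the start of the episode above 0.03 m).
It also fails if it takes over 42 s, if anything falls off the work surface, if the arm or the gripper's body presses on something with over 40 N, if the wrist force passes 120 N, or if a joint passes its speed limit or range.

## Working session

There is one attempt and no reset: what is moved stays moved. The work goes in short steps, Python scripts to look and compute and a tool call to move; the robot and the scene stay as the last step left them, time stands still between calls to the robot, and variables do not carry over. Pictures are saved under pics/ and viewed, at most 10 in all, crops included, and the job is handed in when it is done.

Besides the shell and the picture viewer there is one more tool, called after "Emit:" as name(argument=value, ...) on one line, values as JSON. send_rows: Moves the arm, as the interface text tells. Its arguments: {"type":"object","properties":{"moves":{"type":"string"},"newtons":{"type":"number"}},"required":["moves"]}

```bash
mkdir -p pics; python3 - <<'E'
from plant import ctrl
import cv2,numpy as np
for n in ["scene","top"]:
    c=ctrl.read_camera(n); cv2.imwrite(f"pics/{n}0.png",c["image"][:,:,::-1]); print(n,c["fovy"],c["cx"],c["cy"],np.round(c["extrinsics"],4).tolist())
print(ctrl.get_state())
E
```

```text
scene 42.38535266808084 311.7072356301195 245.09166746464396 [[-0.6667, -0.4983, 0.5543, 1.2907], [0.7453, -0.4371, 0.5034, 0.6397], [-0.0086, 0.7487, 0.6628, 0.9878], [0.0, 0.0, 0.0, 1.0]]
top 45.57446209043057 318.82329479580386 244.8093581676313 [[-0.0278, 0.9989, -0.0371, 0.5399], [-0.9995, -0.0284, -0.0158, -0.0134], [-0.0168, 0.0367, 0.9992, 1.2173], [0.0, 0.0, 0.0, 1.0]]
{'time': 0.1, 'qpos': array([ 9.70001212e-01,  2.87113744e-01,  1.57803966e+00,  1.76418192e-05,
        1.27861427e+00, -1.49980700e-01]), 'dq': array([ 0.00206829, -0.00215203, -0.0018806 ,  0.00184246,  0.0012733 ,
        0.0004487 ]), 'joint_efforts': array([ 1.33419489e-03, -4.07294762e+01, -2.93702978e+01, -1.45634517e-04,
        3.39538608e-03,  2.57322931e-06]), 'eef_pos': array([0.29368905, 0.60705025, 0.21215619]), 'tcp_rot': array([ 2.23505640e-01,  9.74702029e-01, -1.00868799e-03, -4.06574688e-04]), 'contact_force': array([ 0.41037145,  0.50985872, -1.10640934]), 'wrist_torque': array([ 0.04175348, -0.01472126, -0.01007758]), 'finger_force': 0.0, 'opening': 1.0016120805703588}
```

View pics/scene0.png

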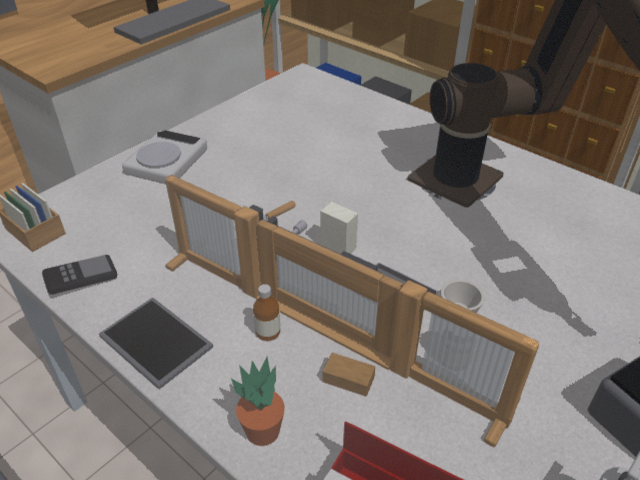

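View pics/top0.png

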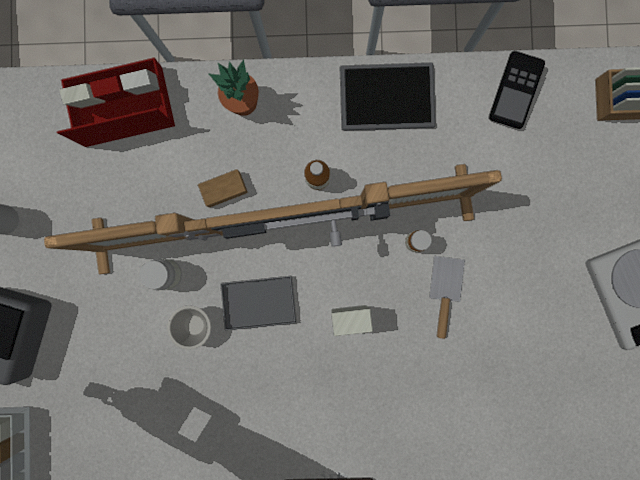

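The scene view shows the gate between posts near (247,250) and (405,330), and the knob at (300,227). In the top view the gate runs from the hinge post (170,222) to the keeper post (375,193). The knob is at about (335,233), the pill bottle at (420,240) and the carton at (352,320).

```bash
cat > h.py <<'E'
import numpy as np,cv2
from plant import ctrl
def ray(c,u,v):
    f=240/np.tan(np.radians(c["fovy"]/2)); E=np.array(c["extrinsics"])
    d=E[:3,:3]@np.array([(u-c["cx"])/f,-(v-c["cy"])/f,-1.]); return E[:3,3],d
def plane(c,u,v,z):
    o,d=ray(c,u,v); return o+d*(z-o[2])/d[2]
def tri(r1,r2):
    (o1,d1),(o2,d2)=r1,r2; s=np.linalg.lstsq(np.c_[d1,-d2],o2-o1,rcond=None)[0]
    a,b=o1+s[0]*d1,o2+s[1]*d2; return (a+b)/2,np.linalg.norm(a-b)
def proj(c,p):
    f=240/np.tan(np.radians(c["fovy"]/2)); E=np.array(c["extrinsics"]); q=E[:3,:3].T@(np.array(p)-E[:3,3])
    return c["cx"]+f*q[0]/-q[2], c["cy"]-f*q[1]/-q[2]
E
python3 - <<'E'
from h import *
t=cv2.imread("pics/top0.png"); s=cv2.imread("pics/scene0.png")
a=cv2.resize(t[170:270,150:410],None,fx=3,fy=3,interpolation=cv2.INTER_CUBIC)
b=cv2.resize(s[195:275,240:370],None,fx=3,fy=3,interpolation=cv2.INTER_CUBIC)
o=np.zeros((300+240,780,3),np.uint8); o[:300]=a; o[300:,:390]=b
cv2.imwrite("pics/crop.png",o)
c=ctrl.read_camera("top")
for u,v,z in [(335,233,.18),(170,222,.225),(375,193,.225),(352,320,.11),(420,240,.085)]: print(u,v,plane(c,u,v,z).round(4))
E
```

```text
335 233 [ 0.5991 -0.027   0.18  ]
170 222 [0.624  0.2613 0.225 ]
375 193 [ 0.6642 -0.098   0.225 ]
352 320 [ 0.4342 -0.0559  0.11  ]
420 240 [ 0.5858 -0.1959  0.085 ]
```

View pics/crop.png

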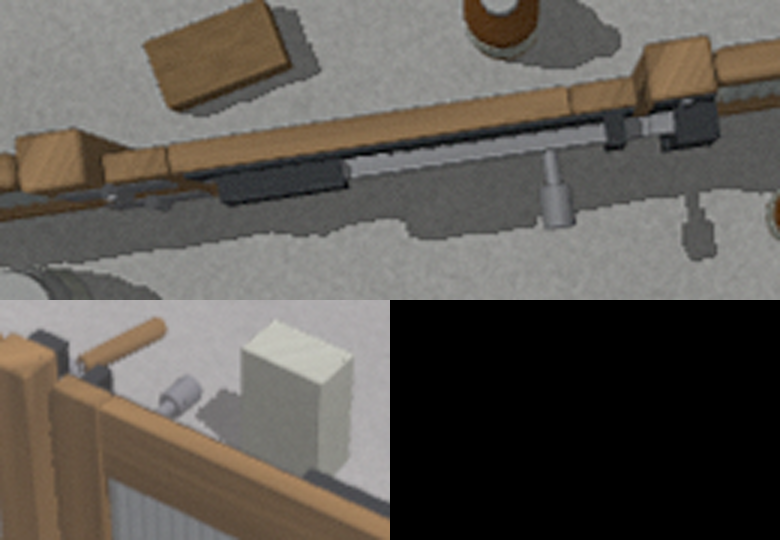

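The crop shows the knob body centred at top pixel (335.3,238.7), which is scene pixel (300,227.3). The gate's front top edge runs from about (185,230) to (361.7,205.7) in the top view.

```bash
python3 - <<'E'
from h import *
c=ctrl.read_camera("top"); s=ctrl.read_camera("scene")
K,e=tri(ray(c,335.3,238.7),ray(s,300,227.3)); print("knob tri",K.round(4),e, plane(c,335.3,238.7,.182).round(4))
A=plane(c,185,230.3,.21);B=plane(c,361.7,205.7,.21); y=(A-B)/np.linalg.norm(A-B); print(A,B,np.linalg.norm(A-B),"yaw y",np.arctan2(y[1],y[0]))
n=np.array([y[1],-y[0],0]); print("knob in front of face",-(K-B)@n, "from edge",(K-B)@y)
print("tool yaw",ctrl.get_state()["tcp_rot"], ctrl.get_state()["time"])
E
```

```text
knob tri [ 0.5893 -0.0279  0.1796] 0.0016771830696821453 [ 0.5886 -0.0272  0.182 ]
[0.6097895  0.23901588 0.21      ] [ 0.64428182 -0.07515772  0.21      ] 0.3160613416968074 yaw y 1.6801458436744907
knob in front of face 0.04953312193557085 from edge 0.05297928512794099
tool yaw [ 2.23478763e-01  9.74708617e-01 -5.53183992e-04 -2.18970238e-04] 0.25
```

Emit:
send_rows(moves="0 0 0 0 0 -0.25 0; 0 0 0 0 0 -0.4 0; 0 0 0 -0.25 -0.2 -0.4 0; 0 0 0 -0.5 -0.4 -0.4 0; 0 0 0 -0.75 -0.6 -0.4 0; 0 0 0 -1 -0.8 -0.4 0", newtons=30)

```text
time: 1.0
eef_pos: [0.4022, 0.3801, 0.2934]
tcp_rot: [0.223, 0.975, 0.0, 0.0]
contact_force: [0.2, -0.8, 0.3]
opening: 0.5
finger_force: 0.0
```

Emit:
send_rows(moves="0 0 0 -0.25 -0.2 0 0; 0 0 0 -0.5 -0.4 0 0; 0 0 0 -0.75 -0.6 0 0; 0 0 0 -1 -0.8 0 0")

```text
time: 1.5
eef_pos: [0.5099, 0.1544, 0.2936]
tcp_rot: [0.223, 0.975, 0.0, 0.0]
contact_force: [-0.3, -0.8, 0.6]
opening: 0.5
finger_force: 0.0
```

Emit:
send_rows(moves="0 0 -0.022 -0.2 -0.17 0 0; 0 0 -0.045 -0.4 -0.34 0 0; 0 0 -0.067 -0.6 -0.51 0 0; 0 0 -0.089 -0.71 -0.6 0 0; 0 0 -0.089 -0.71 -0.6 0 0; 0 0 -0.089 -0.71 -0.6 0 0")

```text
time: 2.25
eef_pos: [0.5846, -0.013, 0.2933]
tcp_rot: [-0.054, 0.999, 0.0, -0.0]
contact_force: [-0.1, 0.4, 0.4]
opening: 0.501
finger_force: 0.0
```

```bash
cat >> h.py <<'E'
from scipy.spatial.transform import Rotation as Ro
def rel(p,yaw):
    "tool-axis move from measured pose to p with tool y at yaw, pointing down"
    s=ctrl.get_state(); R=Ro.from_quat(s["tcp_rot"]); 
    y=np.array([np.cos(yaw),np.sin(yaw),0]); z=np.array([0,0,-1.]); T=Ro.from_matrix(np.c_[np.cross(y,z),y,z])
    return np.r_[(R.inv()*T).as_rotvec()/(2*np.pi), R.inv().apply(np.array(p)-s["eef_pos"])/.2].round(4)
E
python3 - <<'E'
from h import *
s=ctrl.get_state(); print(s["time"],s["eef_pos"],s["qpos"].round(3),s["opening"],s["contact_force"])
print(rel([.589,-.0275,.18],1.68))
w=ctrl.read_camera("wrist"); cv2.imwrite("pics/w1.png",w["image"][:,:,::-1])
E
```

```text
2.25 [ 0.58460395 -0.01298777  0.29325811] [-0.196  0.037  1.713  0.     1.392 -1.874] 0.5014663406401368 [-0.08732794  0.37110785  0.44363673]
[ 1.000e-04 -1.000e-04 -3.000e-04 -1.430e-02 -7.480e-02  5.662e-01]
```

View pics/w1.png

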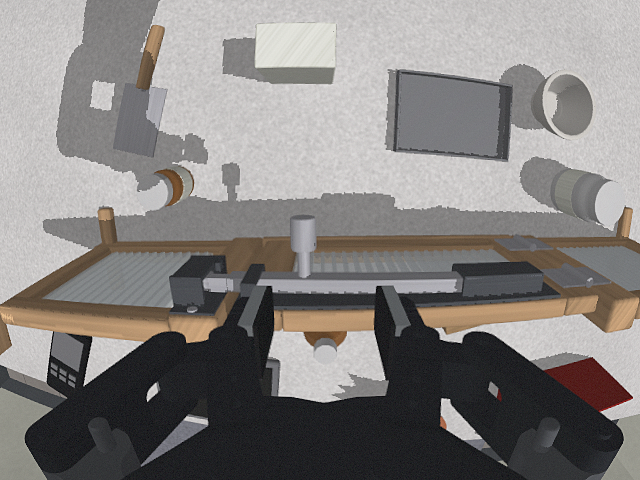

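The wrist view shows the knob at about (303,233), just ahead of the open fingers, with the keeper and bar to the left and behind. I'll check the position with the fisheye ray.

```bash
python3 - <<'E'
from h import *
w=ctrl.read_camera("wrist"); f=240/np.tan(np.radians(w["fovy"]/2)); E=np.array(w["extrinsics"])
def wr(u,v,z):
    a=np.array([u-w["cx"],v-w["cy"]]); r=np.hypot(*a); th=r/f; d=E[:3,:3]@np.array([np.sin(th)*a[0]/r,-np.sin(th)*a[1]/r,-np.cos(th)]); return (E[:3,3]+d*(z-E[2,3])/d[2]).round(4)
print(w["fovy"],E[:3,3],ctrl.get_state()["eef_pos"])
for p in [(303,233,.183),(303,218,.19),(303,250,.187),(305,276,.18)]: print(p,wr(*p))
E
```

```text
65.70646984690485 [ 0.51687633 -0.02006033  0.45466673] [ 0.58454985 -0.01243193  0.29351803]
(303, 233, 0.183) [ 0.5895 -0.0277  0.183 ]
(303, 218, 0.19) [ 0.5764 -0.0285  0.19  ]
(303, 250, 0.187) [ 0.6017 -0.0263  0.187 ]
(305, 276, 0.18) [ 0.6252 -0.0229  0.18  ]
```

Emit:
send_rows(moves="0 0 0 -0.015 -0.076 0 0; 0 0 0 -0.015 -0.076 0 0; 0 0 0 -0.015 -0.076 0.2 0; 0 0 0 -0.015 -0.076 0.4 0; 0 0 0 -0.015 -0.076 0.5 0; 0 0 0 -0.015 -0.076 0.585 0; 0 0 0 -0.015 -0.076 0.585 0; 0 0 0 -0.015 -0.076 0.585 0", newtons=25)

```text
time: 3.35
eef_pos: [0.5905, -0.0285, 0.178]
tcp_rot: [-0.054, 0.999, -0.0, 0.001]
contact_force: [0.1, -0.6, 0.5]
opening: 0.5
finger_force: 0.0
```

```bash
python3 - <<'E'
from h import *
s=ctrl.get_state(); print(s["time"],s["eef_pos"],s["contact_force"],rel([.5893,-.0275,.176],1.68))
w=ctrl.read_camera("wrist"); cv2.imwrite("pics/w2.png",w["image"][:,:,::-1])
E
```

```text
3.35 [ 0.59054066 -0.02854545  0.17801155] [ 0.07443045 -0.56280179  0.50078174] [-0.0001  0.0004 -0.0001  0.0056  0.0059  0.01  ]
```

View pics/w2.png

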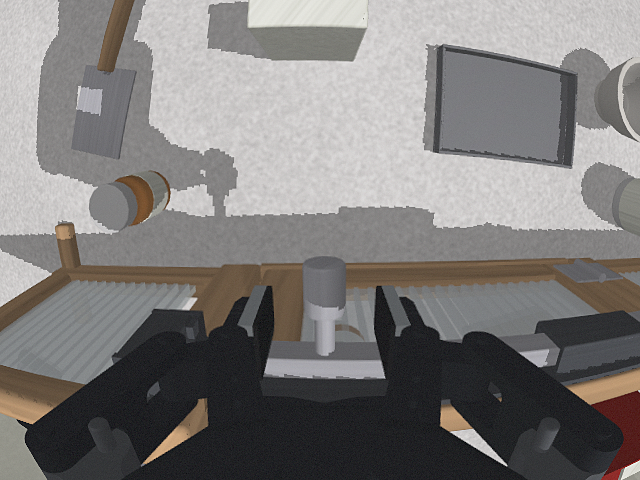

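The knob sits centred between the pads: pads at columns 272 and 375, knob at 324. I'll check the fore-aft position before closing.

```bash
python3 - <<'E'
from h import *
w=ctrl.read_camera("wrist"); f=240/np.tan(np.radians(w["fovy"]/2)); E=np.array(w["extrinsics"])
def pj(p):
    q=E[:3,:3].T@(np.array(p)-E[:3,3]); th=np.arctan2(np.hypot(q[0],q[1]),-q[2]); b=f*th/np.hypot(q[0],q[1]); return np.round([w["cx"]+b*q[0],w["cy"]-b*q[1]],1)
n=np.array([.994,.109,0]); K=np.array([.589,-.0275,.18])
print("front end bottom/top",pj(K-.013*n-[0,0,.01]),pj(K-.013*n+[0,0,.01]),"back end top",pj(K+.013*n+[0,0,.01]))
y=np.array([-.109,.994,0]);T=ctrl.get_state()["eef_pos"]
for h in (-.014,.005,.02): print("pad front edge",h,pj(T+y*.021-n*.011+[0,0,h]))
E
```

```text
front end bottom/top [326.1 251.2] [326.4 265.5] back end top [326.3 319.3]
pad front edge -0.014 [365.8 254.1]
pad front edge 0.005 [370.3 267.3]
pad front edge 0.02 [374.6 279.8]
```

Emit:
send_rows(moves="0 0 0 0.003 0 0.01 -1; 0 0 0 0.003 0 0.01 -1; 0 0 0 0.003 0 0.01 -1; 0 0 0 0.003 0 0.01 -1; 0 0 0 0.003 0 0.01 -1; 0 0 0 0.003 0 0.01 -1", newtons=25)

```text
time: 4.2
eef_pos: [0.5889, -0.0284, 0.1744]
tcp_rot: [-0.054, 0.999, 0.0, -0.0]
contact_force: [0.2, -0.7, 0.3]
opening: 0.002
finger_force: 0.0
```

```bash
python3 - <<'E'
from h import *
w=ctrl.read_camera("wrist"); t=ctrl.read_camera("top"); s=ctrl.read_camera("scene"); print(proj(t,[.589,-.0275,.18]),proj(s,[.589,-.0275,.18]))
o=np.zeros((600,800,3),np.uint8)
o[:300,:400]=cv2.resize(w["image"][200:400,190:457],(400,300))[:,:,::-1]
o[:300,400:]=cv2.resize(t["image"][190:290,269:402],(400,300))[:,:,::-1]
o[300:,:400]=cv2.resize(s["image"][177:277,233:366],(400,300))[:,:,::-1]
cv2.imwrite("pics/m.png",o)
E
```

```text
(np.float64(335.42254226324576), np.float64(238.52251685790804)) (np.float64(300.6394156587098), np.float64(227.16686933658235))
```

View pics/m.png

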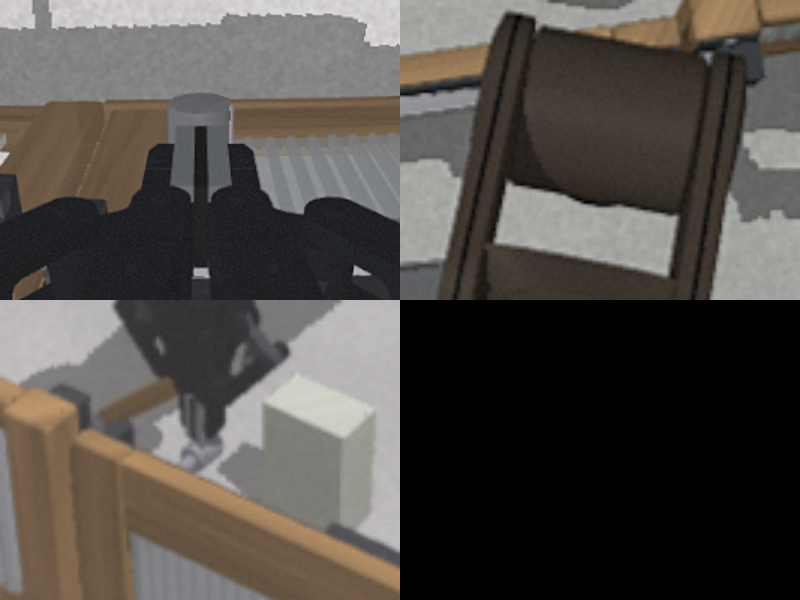

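The fingers closed just above the knob. It shows unmoved in the scene view at about (300,228), with the tips at its top edge near (300,223). I'll find the real height of the tips.

```bash
python3 - <<'E'
from h import *
s=ctrl.read_camera("scene"); st=ctrl.get_state(); print(ctrl.finger_overhang,[a for a in dir(ctrl) if a[0]!='_'],st["eef_pos"],st["qpos"].round(4),st["contact_force"],st["joint_efforts"].round(2))
for x in (.575,.589,.60):
  for z in (.16,.175,.19,.2): print(x,z,np.round(proj(s,[x,-.0284,z]),1))
E
```

```text
0.014 ['Unreachable', 'finger_overhang', 'get_state', 'read_camera', 'sign_off'] [ 0.58896298 -0.02841846  0.17441983] [-0.2202  0.1352  1.8274  0.      1.179  -1.8994] [ 0.08996511 -0.95714697 -0.64890842] [ -0.   -33.55 -28.16  -0.     0.    -0.  ]
0.575 0.16 [305.1 231.1]
0.575 0.175 [305.  225.6]
0.575 0.19 [304.9 219.9]
0.575 0.2 [304.8 216.1]
0.589 0.16 [300.5 234.4]
0.589 0.175 [300.4 228.9]
0.589 0.19 [300.2 223.2]
0.589 0.2 [300.1 219.4]
0.6 0.16 [296.9 237.1]
0.6 0.175 [296.7 231.5]
0.6 0.19 [296.5 225.8]
0.6 0.2 [296.4 222. ]
```

The tips stop at about z 0.19, higher than the overhang figure suggests, so they shut above the knob without touching it. I'll reopen, go about 27 mm lower and close again.

Emit:
send_rows(moves="0 0 0 0 0.003 0 0; 0 0 0 0 0.003 0 0; 0 0 0 0 0.003 0 0; 0 0 0 0 0.003 0.03 0; 0 0 0 0 0.003 0.06 0; 0 0 0 0 0.003 0.09 0; 0 0 0 0 0.003 0.09 0", newtons=20)

```text
time: 5.28
eef_pos: [0.5883, -0.0277, 0.1553]
tcp_rot: [-0.054, 0.999, 0.0, -0.001]
contact_force: [-0.6, -0.6, 0.5]
opening: 0.498
finger_force: 0.0
```

```bash
python3 - <<'E'
from h import *
w=ctrl.read_camera("wrist"); s=ctrl.read_camera("scene"); st=ctrl.get_state(); print(st["eef_pos"],st["contact_force"],st["opening"])
o=np.zeros((600,800,3),np.uint8)
o[:300,:400]=cv2.resize(w["image"][200:400,190:457],(400,300))[:,:,::-1]
o[:600,400:]=cv2.resize(s["image"][140:260,250:330],(400,600))[:,:,::-1]
cv2.imwrite("pics/m2.png",o)
E
```

```text
[ 0.5888649  -0.02783038  0.15628778] [-0.02896321 -0.86236667  0.93238091] 0.5011203994473902
```

View pics/m2.png

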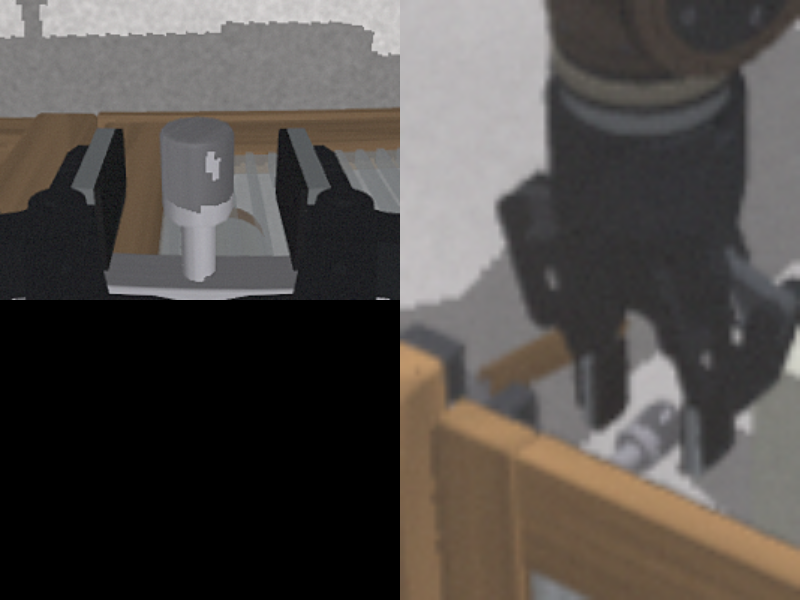

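The tips now sit at about scene (291,225) and (310,234), one on each side of the knob, which puts them near z 0.173. I'll go about 8 mm lower, then close gently.

Emit:
send_rows(moves="0 0 0 0 0.001 0.03 0; 0 0 0 0 0.001 0.04 0; 0 0 0 0 0.001 0.04 0; 0 0 0 0 0.001 0.04 -1; 0 0 0 0 0.001 0.04 -1; 0 0 0 0 0.001 0.04 -1; 0 0 0 0 0.001 0.04 -1; 0 0 0 0 0.001 0.04 -1", newtons=20)

```text
time: 6.38
eef_pos: [0.589, -0.0277, 0.1486]
tcp_rot: [-0.054, 0.999, -0.0, 0.0]
contact_force: [0.5, -0.4, 1.7]
opening: 0.222
finger_force: 21.7
```

The knob is gripped, with the opening about 19 mm. Next I'll lift it 8 mm, slowly.

Emit:
send_rows(moves="0 0 0 0 0 0 -1; 0 0 0 0 0 -0.01 -1; 0 0 0 0 0 -0.02 -1; 0 0 0 0 0 -0.03 -1; 0 0 0 0 0 -0.04 -1; 0 0 0 0 0 -0.04 -1; 0 0 0 0 0 -0.04 -1", newtons=40)

```text
time: 7.25
eef_pos: [0.5885, -0.0276, 0.1562]
tcp_rot: [-0.054, 0.999, 0.0, -0.001]
contact_force: [-1.0, -0.5, -5.0]
opening: 0.216
finger_force: 39.5
```

Emit:
send_rows(moves="0 0 0 0 0.02 0 -1; 0 0 0 0 0.04 0 -1; 0 0 0 0 0.06 0 -1; 0 0 0 0 0.06 0 -1")

```text
time: 7.75
eef_pos: [0.5874, -0.0148, 0.1562]
tcp_rot: [-0.054, 0.999, 0.001, -0.0]
contact_force: [-0.9, 0.7, -5.1]
opening: 0.215
finger_force: 39.5
```

Emit:
send_rows(moves="0 0 0 0 0.03 0 -1; 0 0 0 0 0.06 0 -1; 0 0 0 0 0.09 0 -1; 0 0 0 0 0.12 0 -1; 0 0 0 0 0.15 0 -1; 0 0 0 0 0.17 0 -1; 0 0 0 0 0.17 0 -1; 0 0 0 0 0.17 0 -1")

```text
time: 8.75
eef_pos: [0.5838, 0.0186, 0.1563]
tcp_rot: [-0.054, 0.999, 0.0, -0.0]
contact_force: [-1.9, 0.6, -6.1]
opening: 0.214
finger_force: 39.6
```

```bash
python3 - <<'E'
from h import *
s=ctrl.get_state(); print(s["time"],s["eef_pos"],s["contact_force"],s["opening"],s["finger_force"],s["wrist_torque"])
y=np.array([np.cos(1.68),np.sin(1.68),0]); n=np.array([y[1],-y[0],0])
K0=np.array([.589,-.0275,0]); H=K0+.268*y+.048*n; k=s["eef_pos"]*[1,1,0]; print("drawn",(k-K0)@y,"H",H)
R=Ro.from_quat(s["tcp_rot"]); v=k-H
for a in np.arange(.04,.36,.04):
    Q=Ro.from_euler('z',-a); p=H+Q.apply(v); d=R.inv().apply(p-k)/.2
    print(a.round(2),"turn",(a/2/np.pi).round(4),"shift",d.round(4),p.round(3))
E
```

```text
8.75 [0.58376584 0.01859332 0.1563097 ] [-1.85962644  0.63804107 -6.08062314] 0.2144514380205341 39.6456778049469 [-0.26508957  0.37944039  0.25461394]
drawn 0.04638920359795381 H [0.60750562 0.24413494 0.        ]
0.04 turn 0.0064 shift [0.0441 0.0105 0.    ] [0.575 0.02  0.   ]
0.08 turn 0.0127 shift [0.0878 0.0227 0.    ] [0.566 0.021 0.   ]
0.12 turn 0.0191 shift [1.309e-01 3.670e-02 1.000e-04] [0.557 0.023 0.   ]
0.16 turn 0.0255 shift [1.735e-01 5.240e-02 1.000e-04] [0.548 0.025 0.   ]
0.2 turn 0.0318 shift [2.154e-01 6.980e-02 1.000e-04] [0.539 0.028 0.   ]
0.24 turn 0.0382 shift [2.565e-01 8.880e-02 2.000e-04] [0.531 0.031 0.   ]
0.28 turn 0.0446 shift [2.969e-01 1.095e-01 2.000e-04] [0.522 0.034 0.   ]
0.32 turn 0.0509 shift [3.364e-01 1.318e-01 2.000e-04] [0.514 0.038 0.   ]
```

The bolt is drawn about 46 mm with no resistance. Next I'll swing the gate along its arc.

Emit:
send_rows(moves="0 0 0.0032 0.022 0.005 0 -1; 0 0 0.0064 0.044 0.0105 0 -1; 0 0 0.0096 0.066 0.0165 0 -1; 0 0 0.0127 0.088 0.0227 0 -1; 0 0 0.0127 0.088 0.0227 0 -1")

```text
time: 9.38
eef_pos: [0.5658, 0.0208, 0.1567]
tcp_rot: [-0.014, 1.0, 0.0, 0.0]
contact_force: [1.2, 0.8, -5.8]
opening: 0.216
finger_force: 39.5
```

Emit:
send_rows(moves="0 0 0.0064 0.0441 0.0105 0 -1; 0 0 0.0127 0.0878 0.0227 0 -1; 0 0 0.0191 0.1309 0.0367 0 -1; 0 0 0.0255 0.1735 0.0524 0 -1; 0 0 0.0318 0.2154 0.0698 0 -1; 0 0 0.0382 0.2565 0.0888 0 -1; 0 0 0.0382 0.2565 0.0888 0 -1; 0 0 0.0382 0.2565 0.0888 0 -1; 0 0 0.0382 0.2565 0.0888 0 -1")

```text
time: 10.5
eef_pos: [0.5146, 0.0366, 0.1567]
tcp_rot: [0.105, 0.994, -0.0, 0.0]
contact_force: [1.8, -1.4, -4.8]
opening: 0.217
finger_force: 39.5
```

```bash
python3 - <<'E'
from h import *
w=ctrl.read_camera("wrist"); t=ctrl.read_camera("top"); s=ctrl.read_camera("scene"); st=ctrl.get_state(); print(st["time"],st["eef_pos"],st["contact_force"],st["opening"],st["finger_force"],abs(st["dq"]).max())
o=np.zeros((600,800,3),np.uint8)
o[:300,:400]=cv2.resize(w["image"],(400,300))[:,:,::-1]
o[:300,400:]=cv2.resize(t["image"],(400,300))[:,:,::-1]
o[300:,:]=cv2.resize(s["image"][160:360,60:593],(800,300))[:,:,::-1]
cv2.imwrite("pics/end.png",o)
E
```

```text
10.65 [0.51443971 0.03672856 0.156563  ] [ 0.87922101 -0.64415888 -4.72003832] 0.21726172958899825 39.52285587787628 0.0026380920354020436
```

View pics/end.png

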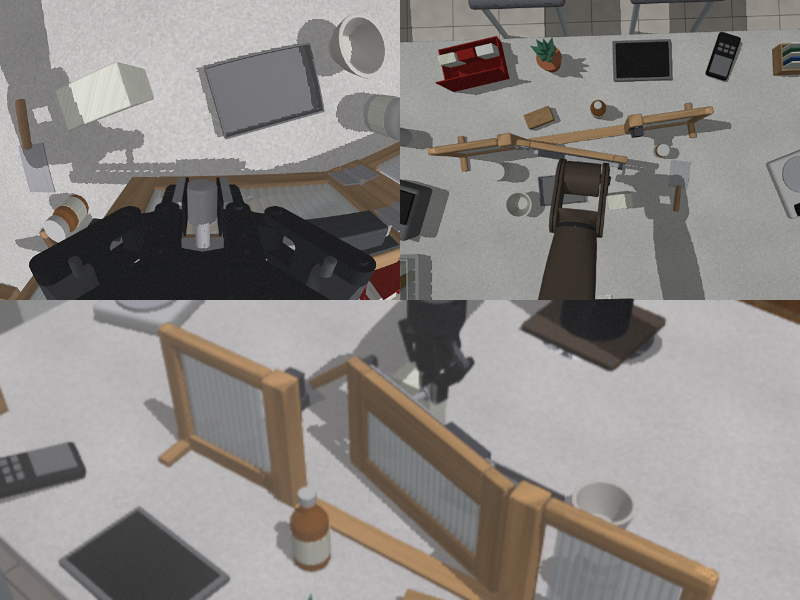

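The gate stands open about 0.32 rad with the knob still gripped, and the bystanders look undisturbed. Handing in now.

```bash
python3 -c "
from plant import ctrl
print(ctrl.sign_off())"
```

```text
the job is handed in; nothing more can be done
None
```

I lifted the bolt about 8 mm over the keeper's lip, drew it back about 46 mm, swung the gate open about 0.32 rad (free edge about 10 cm out) and handed in with the gripper still holding the knob; the bystanders look undisturbed in the final view, but no verdict came back.

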